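# Set up a bearing race on a kinematic inspection stage

### The arm

A 6-joint arm with a two-finger parallel gripper is mounted at the origin on a cart in front of the work surface, level with it; the furniture and walls round the work are solid. World frame = base frame: x ahead of the robot, y to its left, z up, the work surface at z = 0. Lengths are in mm, angles in rad, forces in N, time in s.
With the tool pointing down it reaches from about 275 to 1000 mm from the base axis. Payload 8.4 kg.
Tool frame: the origin (TCP) lies between the finger pads; the fingertips stand 22 mm ahead of it and the grasp point (between the pads) lies 3 mm ahead of it (r.nose_length is the z of the fingertips in the tool frame, in mm); z points along the fingers, y is the line along which they close (so a half turn about z gives the same grasp; the last joint's range is limited). The gripper opens to 85 mm and grips with 20 to 120 N. Pads are 22 mm wide; open, the fingers measure 114 mm over their backs; the gripper's body (76 mm by 85 mm) begins 54 mm behind the grasp point. The pads swing forward as they close: fully open they stand 13 mm farther back than shut.
Start: joints at [1.28, 0.353, 1.633, -0, 1.155, -0.002], TCP at [178, 599.119, 253.281] pointing down, gripper open.
Joint ranges: [-2.63, 2.63], [-0.92, 2.1], [0.06, 2.66], [-1.3, 4.44], [0, 2.69], [-3.02, 3.02]. Speed limits (rad/s): [2.22, 2.22, 2.79, 3.14, 3.14, 3.14].

### API

Orientations are given as [roll, pitch, yaw] about the fixed x, y, z axes, in that order (R = Rz(yaw) Ry(pitch) Rx(roll)).
In Python, from rig import r gives the robot as it stands.
- The arm moves only by the tool step_hand, called after "Emit:" as a command line: name --pt "numbers of a row" for each row, then --argument value for the rest. Schema: {"type":"object","properties":{"steps":{"type":"array","items":{"type":"number"},"minItems":7,"maxItems":35},"grip_n":{"type":"number"},"only":{"type":"string"},"quiet":{"type":"boolean"},"lines":{"type":"string"}},"required":["steps"],"additionalProperties":false}. steps is one flat list of numbers that holds 1 to 5 rows one after another, with no inner brackets; each row has 7 numbers: a rotation vector rx, ry, rz in units of 0.2 rad, then dx, dy, dz in units of 5 mm, then the opening from 0.0 (shut) to 1.0 (fully open); each row shifts and turns the commanded pose from where the row before left it, along the tool's axes as they then stand; what a row does not reach is not made up. A row lasts 1/12 s, in which the tool goes at most 41.7 mm and 0.125 rad, less where a joint would pass 70% of its speed; a pose out of reach is approached as far as the arm can. The fingers move at their own pace and stop on an object; grip_n is the grip in N (left out, the last holds). Time passes only in rows, so rows that do not move let the fingers close. The tool returns the time, the measured TCP pose, the force, the opening and the grip force at its end. only (a regular expression) keeps the lines of the reply that match it, lines (a string "A,B") keeps lines A to B, and quiet returns only ok. Input that does not fit is refused with a message, and nothing moves.
- r.sense(): the state, without advancing time (a new reading comes with each control period).
- r.grab_frame(name): name is "side" or "top"; returns the picture (400x640x3 uint8, red, green, blue); there is no depth.
- r.camera_params(name): a dict with "fx", "fy", "cx", "cy" (pixels), "rvec" (rotation vector, rad) and "tvec" (3), from world to camera coordinates, as OpenCV has them. Camera axes: x right, y down, z forward; pixel columns grow to the right and rows downward; lengths in mm; the calibration is good to about 2 mm. A picture is of the moment at which its call begins. camera_params takes no time and is no camera call.
- r.sign_off(): hands the job in; it is judged then, once.
The state is a dict: "clock": time; "qpos": joint angles; "qvel": joint speeds; "joint_efforts": joint torques, N m; "eef_pos": TCP position; "tcp_rot": TCP orientation; "contact_force": force on the tool from outside, world axes, zero at the start; "wrist_torque": the same for the moment, N m; "opening": opening from 0.0 (shut) to 1.0 (fully open); "grasp_force": force on a finger pad.
Only numpy, scipy, OpenCV 4.12 (cv2) and the standard library are available. Lean on these libraries where they do the work, as an engineer would, in place of code of your own. Each camera call takes 0.05 s, during which the arm holds its last target. There are 200 camera calls.

### The job

Swing the laser head on its pivoting bar fully aside, then set the three-armed stage top onto the inspection base so that its ball feet settle home: the long arm's ball in the cone, the other two in the groove and on the flat pad. Put the small bearing race over the spigot in the middle of the stage, flat on the plate, and swing the laser head back to its stop above the race. Set the stage and the race down gently, and leave the other parts on the carts where they are.

Things in the scene. Friction and masses are not known exactly. Their poses are not given: they have to be found in the camera images.
- base: fixed dark steel plate 245 x 140 x 16 mm on the right (blue) cart, with three steel seats and a column. Origin on the cart's top (z = 0), under the seated stage's spigot; the plate reaches from x = -90 to +155 mm. The 25 mm thick column, 123 mm high with the laser bar's hub, stands at x = 125, y = 0. A seated stage has its axes parallel to these and its origin 21.3 mm up.
- cone_seat (a point): on the base at x = -62, y = 0 mm: round seat 36 mm wide with a 90 degree cone, mouth 24 mm wide, rim 30 mm above the cart. The point is where the centre of the 16 mm ball rests when it is home, 29.3 mm above the cart.
- groove_seat (a point): on the base at x = 31, y = 38 mm: seat 36 x 34 mm with a 90 degree vee, mouth 24 mm wide, rim 30 mm above the cart, its length pointing at the cone. The point is where the ball's centre rests when it is home, 29.3 mm above the cart.
- flat_seat (a point): on the base at x = 31, y = -38 mm: plain round pad 34 mm wide, its top 21.3 mm above the cart. The point is where the ball's centre rests when it is home, 29.3 mm above the cart.
- sensor_bar (a joint): pivot of the laser bar on the column, rad. 0: at its stop, the bar points along the base's -x and the laser head hangs over the stage's place; it grows as the bar swings clockwise from above, to the stop at 1.6, where the bar points along the base's +y and is fully aside. Light friction (about 0.12 N m), no spring; it stays where it is left.
- knob (a point): middle of the upright black knob to swing the bar by, 17 mm thick; its plain part stands from 119 to 142 mm above the cart (point at 132, top at 145). It stands on the bar's end, 106 mm from the pivot axis, on top of the laser head: 34 x 46 mm, underside 77.5 mm above the cart. The knob turns with the bar.
- stage: loose aluminium stage top, 0.4 to 0.65 kg: a 68 mm disc with three arms, one longer. Origin level with the feet's undersides, on the spigot's axis; x points away from the long arm. Plate from z = 12 to 22 mm; round steel spigot in the middle, 27 mm thick, z = 22 to 40, its top 4 mm tapered: lift it by this. Starts feet down on the left cart (top at z = -3 mm).
- long_foot (a point): centre of the 16 mm steel ball under the long arm, at x = -62, y = 0, z = 8 mm of the stage; it belongs in the cone. The balls are smooth and oiled and slide home down the seats' slopes when let go.
- left_foot (a point): centre of the 16 mm ball under a short arm, at x = 31, y = 38, z = 8 mm of the stage; it belongs in the groove.
- right_foot (a point): centre of the 16 mm ball under the other short arm, at x = 31, y = -38, z = 8 mm of the stage; it belongs on the flat pad.
- nest (a point): centre of the stage plate's upper face, at the foot of the spigot (z = 22 mm of the stage), where the underside of the race belongs.
- race: loose plain grey bearing race, 47 mm outside, 29.6 mm bore, 12 mm high, 60 g; origin at the centre of its underside, z up. It starts lying on the left cart (top at z = -3 mm).
- bushing: bystander: flanged bronze-coloured bushing, 44 mm wide, 28 mm high, on the left cart.
- castle_nut: bystander: castle nut, 29 x 25 x 20 mm, on the right cart before the base.
- grease_tin: bystander: round tin, 67 mm wide, 38 mm high, on the right cart to the right of the base.
- caliper: bystander: dial caliper, 201 mm long, lying on the right cart to the right of the base.

How it is judged (in metres and radians):
On the way, in this order (a step that is already met when the one before it is completed fails the run):
1. the laser bar is swung aside (1.35 rad or more) (value of joint sensor_bar above 1.35 rad), for 0.2 s.
2. the stage's three balls are home in the cone, in the groove and on the flat pad, within 3 mm, and the fingers have let go of it (distance between long_foot and cone_seat below 0.003 m and distance between left_foot and groove_seat below 0.003 m and distance between right_foot and flat_seat below 0.003 m and contact force between the fingers and stage below 0.1 N), for 0.3 s.
3. the race lies flat round the spigot on the seated stage, let go (distance between long_foot and cone_seat below 0.003 m and distance between left_foot and groove_seat below 0.003 m and distance between right_foot and flat_seat below 0.003 m and distance between race and nest below 0.003 m and angle between race's own z axis and vertical below 0.05 rad and contact force between the fingers and race below 0.1 N), for 0.3 s.
At the end, for the whole second after the job is handed in: each of the stage's balls is within 3 mm of its home in the cone, the groove and on the flat pad; the race's underside is centred on the stage plate round the spigot within 3 mm and lies flat; the laser bar is within 0.06 rad of its stop over the race; stage and race are at rest (distance between long_foot and cone_seat below 0.003 m and distance between left_foot and groove_seat below 0.003 m and distance between right_foot and flat_seat below 0.003 m and distance between race and nest below 0.003 m and angle between race's own z axis and vertical below 0.05 rad and value of joint sensor_bar below 0.06 rad and linear speed of each of stage, race below 0.01 m/s); the robot touches nothing.
It fails at once if the stage or the race is dropped (falls free of the fingers faster than 0.45 m/s, from 10 mm or more) ((contact force between the fingers and stage below 0.1 N and linear speed of stage above 0.45 m/s) or (contact force between the fingers and race below 0.1 N and linear speed of race above 0.45 m/s)).
It fails at once if the stage is rammed onto the base (over 50 N) (contact force between stage and base above 50 N).
It fails at once if the race is rammed onto the stage (over 40 N) (contact force between race and stage above 40 N).
It fails at once if a bystander is moved by over 20 mm (distance of any of bushing, castle_nut, grease_tin, caliper from where it was at the start of the episode above 0.02 m).
It also fails if it takes over 72 s, if anything falls off the work surface, if the arm or the gripper's body presses on something with over 40 N, if the wrist force passes 120 N, or if a joint passes its speed limit or range.

## Working session

There is one attempt and no reset: what is moved stays moved. The work goes in short steps, Python scripts to look and compute and a tool call to move; the robot and the scene stay as the last step left them, time stands still between calls to the robot, and variables do not carry over. Pictures are saved under pics/ and viewed, at most 10 in all, crops included, and the job is handed in when it is done.

```bash
ls; mkdir -p pics; python3 - <<'E'
from rig import r
import cv2
for n in("top","side"):
    cv2.imwrite(f"pics/{n}0.png",cv2.resize(r.grab_frame(n),(800,500),interpolation=cv2.INTER_CUBIC)[...,::-1]); print(r.camera_params(n))
    
s=r.sense();print(s["eef_pos"],s["tcp_rot"],s["clock"],r.nose_length)
E
```

```text
pics
rig.py
{'fx': 399.474121009081, 'fy': 399.474121009081, 'cx': 322.31466368468756, 'cy': 198.85234916311845, 'rvec': array([ 2.24998658, -1.94439355,  0.21020306]), 'tvec': array([-108.85345754,  553.88676865,  939.4146498 ])}
{'fx': 383.66389508404995, 'fy': 383.66389508404995, 'cx': 312.0455301467634, 'cy': 201.67392572859637, 'rvec': array([ 2.15351601, -0.45687572,  0.25634797]), 'tvec': array([-526.48346455,  178.83958474,  957.69727811])}
[177.87699251 598.75705387 252.6501169 ] [-3.14039379e+00 -3.61233664e-06  2.85282906e+00] 0.1 22.0
```

View pics/top0.png

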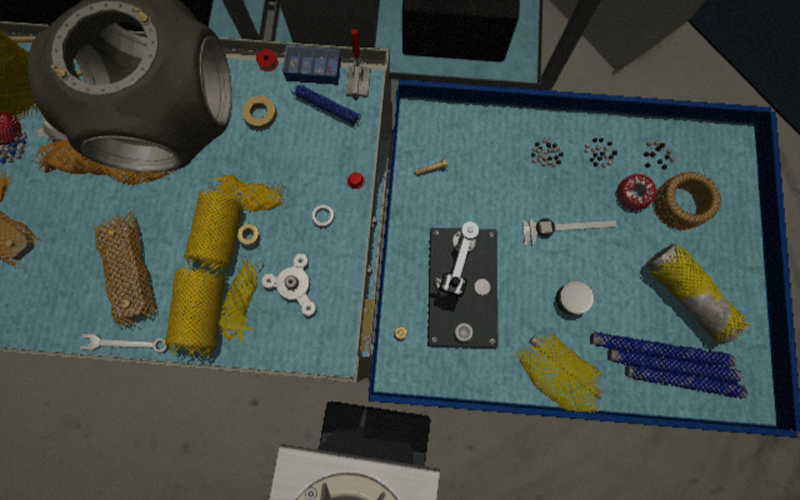

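View pics/side0.png

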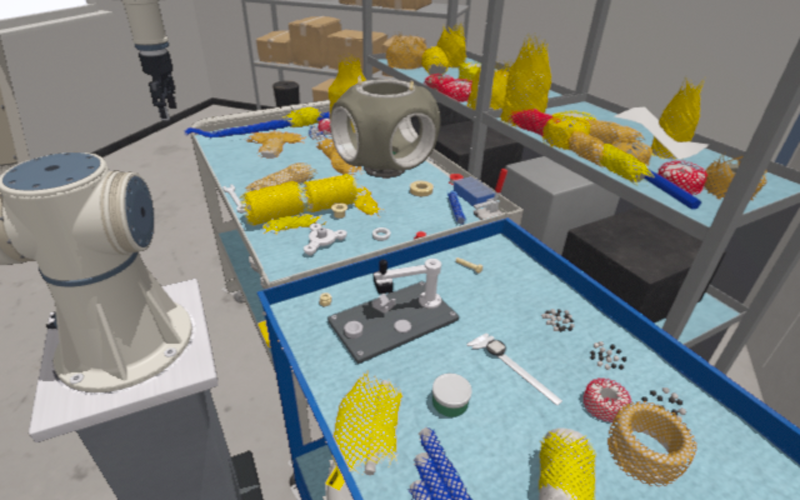

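The top view shows the base on the right cart, with its long axis vertical (+x up). The knob is near (447,283) and the cone at (464,331). The stage is at (292,281) and the race at (323,215) on the left cart. Next I'll enlarge these areas.

```bash
python3 - <<'E'
from rig import r
import cv2,numpy as np
t=r.grab_frame("top"); s=r.grab_frame("side")
cv2.imwrite("pics/t1.png",t[...,::-1]);cv2.imwrite("pics/s1.png",s[...,::-1])
def c(im,u,v,w,h,k):return cv2.resize(im[v:v+h,u:u+w],None,fx=k,fy=k,interpolation=cv2.INTER_CUBIC)
# base crop: u330-410, v175-285 x5 (400x550); stage+race u200-280 v155-265 x5
A=np.hstack([c(t,200,160,80,110,5),c(t,332,175,80,110,5)])
cv2.imwrite("pics/c1.png",A[...,::-1])
B=np.hstack([c(s,230,170,80,110,5),c(s,255,190,115,110,5)[:, :400]])
B=c(s,232,170,144,120,5.5)
cv2.imwrite("pics/c2.png",B[:600,:800,::-1])
E
```

```text
(no output)
```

View pics/c1.png

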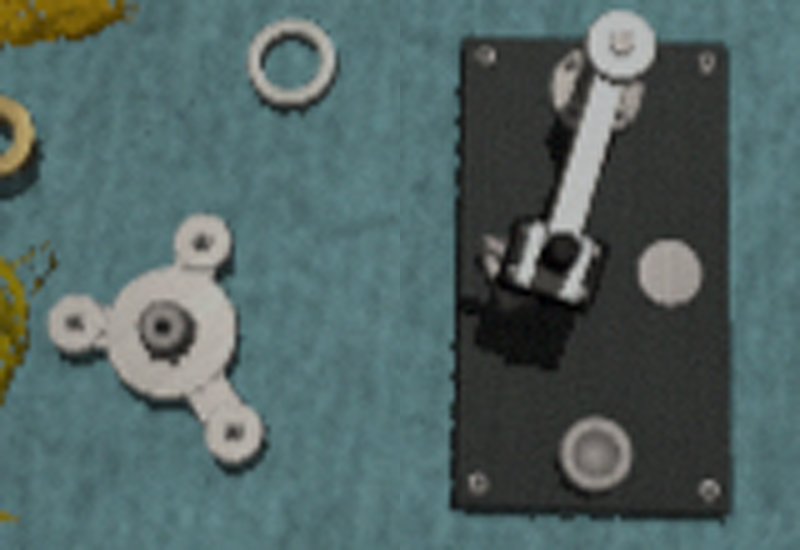

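View pics/c2.png

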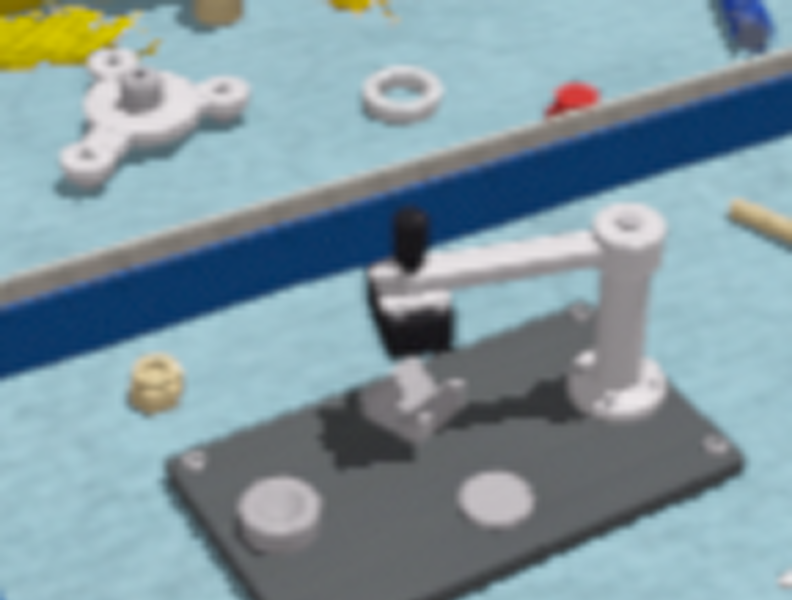

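The left crop shows the stage arm ends at (203,241), (75,324) and the long arm at (234,433), with the race at (292,63). The right crop shows the cone at (596,454), the flat pad at (669,272), the hub at (622,45) and the knob top at (562,250). In the side crop the cone is at (279,506), the flat pad at (496,498), the hub at (630,222) and the knob top at (410,213).

```bash
cat > h.py <<'E'
from rig import r
import cv2,numpy as np
from scipy.optimize import least_squares
from scipy.spatial.transform import Rotation as R
P={n:r.camera_params(n) for n in("top","side")}
def proj(n,X):
    p=P[n];K=np.array([[p["fx"],0,p["cx"]],[0,p["fy"],p["cy"]],[0,0,1]])
    return cv2.projectPoints(np.float64(X).reshape(-1,1,3),p["rvec"],p["tvec"],K,None)[0].reshape(-1,2)
def world(pose,L): # pose x,y,yaw, L local pts (z world)
    L=np.float64(L).reshape(-1,3);c,s=np.cos(pose[2]),np.sin(pose[2])
    return np.c_[pose[0]+c*L[:,0]-s*L[:,1],pose[1]+s*L[:,0]+c*L[:,1],L[:,2]]
def fit(obs,x0,free=3): # obs: (cam, local, px)
    def f(x):
        q=np.r_[x,np.zeros(3-len(x))]
        return np.concatenate([proj(c,world(q,l))[0]-np.array(p) for c,l,p in obs])
    s=least_squares(f,x0);return s.x,f(s.x).reshape(-1,2)
def ang(n): return (n+np.pi)%(2*np.pi)-np.pi
def delta(xyz,yaw): # tool-axis shift+rotation to a tool-down pose with closing line at yaw
    s=r.sense();p=s["eef_pos"];Rt=R.from_euler("xyz",s["tcp_rot"])
    best=None
    for k in(0,np.pi):
        G=R.from_euler("xyz",[np.pi,0,yaw-np.pi/2+k]); v=(Rt.inv()*G).as_rotvec()
        if best is None or np.linalg.norm(v)<np.linalg.norm(best):best=v
    return Rt.inv().apply(np.array(xyz)-p),best
E
cat > m1.py <<'E'
from h import *
TL=lambda x,y:((x+.5)/5-.5+200,(y+.5)/5-.5+160)
TR=lambda x,y:((x-400+.5)/5-.5+332,(y+.5)/5-.5+175)
S=lambda x,y:((x+.5)/5.5-.5+232,(y+.5)/5.5-.5+170)
b=[("top",(-62,0,30),TR(596,454)),("top",(31,-38,21.3),TR(669,272)),("top",(125,0,123),TR(622,45)),
 ("side",(-62,0,30),S(279,506)),("side",(31,-38,21.3),S(496,498)),("side",(125,0,123),S(630,222))]
for o in(b,b[:3],b[3:]):print("base",*fit(o,[500,-50,0]))
st=[("top",(-62,0,19),TL(234,433)),("top",(31,38,19),TL(75,324)),("top",(31,-38,19),TL(203,241)),("top",(0,0,37),TL(163,326)),
 ("side",(-62,0,19),S(87,158)),("side",(31,38,19),S(112,60)),("side",(31,-38,19),S(222,90)),("side",(0,0,37),S(140,77))]
for o in(st,st[:4],st[4:]):print("stage",*fit(o,[500,250,0.9]))
ra=[("top",(0,0,9),TL(292,63)),("side",(0,0,9),S(402,88))]
for o in(ra,ra[:1],ra[1:]):print("race",*fit(o,[600,200],2))
kn=[("top",(0,0,145),TR(562,245)),("side",(0,0,145),S(410,213))]
for o in(kn,kn[:1],kn[1:]):print("knob",*fit(o,[600,-100],2))
E
python3 m1.py
```

```text
base [ 4.80968166e+02 -1.63285310e+02  1.13387975e-01] [[-0.05177909  0.29348319]
 [ 0.03251866  0.51428094]
 [-0.0246142  -0.09547298]
 [ 0.20025684 -0.12247809]
 [ 0.22344125  0.0282259 ]
 [ 0.2062103  -0.47982459]]
base [ 4.81534958e+02 -1.63310881e+02  1.14927175e-01] [[ 0.02401792  0.06778582]
 [ 0.04848143  0.27448557]
 [-0.0674269  -0.32690687]]
base [ 4.80220553e+02 -1.63565500e+02  1.10033990e-01] [[-0.07825946 -0.01637856]
 [-0.01449972  0.22434223]
 [ 0.09600699 -0.26646973]]
stage [468.65837974 188.45364649   0.73977634] [[-0.01390485  0.00245211]
 [ 0.10150425  0.02602028]
 [-0.24264372  0.34842871]
 [-0.08553208  0.29256713]
 [ 0.16230968 -0.30987982]
 [ 0.24452218  0.31157537]
 [ 0.4033396   0.02553924]
 [ 0.0749365  -0.18455481]]
stage [469.10025482 188.38401818   0.73795565] [[ 0.00735806 -0.14129377]
 [ 0.16790093 -0.17311372]
 [-0.15155313  0.19627005]
 [-0.02470981  0.12466491]]
stage [467.91749621 188.47436078   0.74427373] [[ 0.00838466 -0.23902457]
 [-0.03350375  0.37069477]
 [ 0.17427752  0.03519776]
 [-0.14767834 -0.13902575]]
race [621.64383513 154.67784412] [[-0.11944988  0.01963199]
 [ 0.10241903  0.20454315]]
race [621.74363096 154.37236545] [[-5.68434189e-14  0.00000000e+00]]
race [621.82801435 155.95806362] [[1.02886588e-11 8.64019967e-12]]
knob [ 501.63146861 -130.87422958] [[-0.15033177  0.42757764]
 [ 0.4803572  -0.17750529]]
knob [ 502.64521173 -131.08967448] [[3.08091330e-11 1.83376869e-10]]
knob [ 500.24156441 -131.08234622] [[ 0.00000000e+00 -2.84217094e-14]]
```

```bash
python3 - <<'E'
from h import *
print(delta([501.3,-131,190],1.397), r.sense()["clock"])
E
```

```text
(array([-517.87310837, -607.47188313,   63.36373524]), array([-8.86751714e-04, -5.74214828e-05, -1.15018541e-01])) 0.2
```
Rotate first: rz -0.115 in the first row, then translations in new tool frame. Compute with rotation included: do -0.115 in the first row then ask? Rather: shift in old frame 20 rows of (-26,-30.4,2) = 40.06 mm/row... then final rotation. Use -25.9 -30.4 3.2 x20, last with rotation.

Units first: shifts go in units of 5 mm and turns go in units of 0.2 rad. So -30.4 mm is -6.08, -26 mm is -5.2.

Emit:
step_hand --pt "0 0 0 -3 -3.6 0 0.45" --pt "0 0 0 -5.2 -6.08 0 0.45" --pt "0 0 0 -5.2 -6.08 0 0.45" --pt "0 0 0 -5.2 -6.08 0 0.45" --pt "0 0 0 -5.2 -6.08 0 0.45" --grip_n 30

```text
refused: steps: the value is too short (schema: minItems 7). Nothing was moved.
```

Refused on format, not on reach. It needs one flat list, 7 numbers to a row, no inner brackets.

Emit:
step_hand --steps '[0,0,0,-3,-3.6,0,0.45,0,0,0,-5.2,-6.08,0,0.45,0,0,0,-5.2,-6.08,0,0.45,0,0,0,-5.2,-6.08,0,0.45,0,0,0,-5.2,-6.08,0,0.45]' --grip_n 30

```text
clock: 0.62
eef_pos: [252.5, 429.7, 253.0]
tcp_rot: [-3.141, 0.0, 2.853]
contact_force: [0.7, -0.3, 0.6]
opening: 0.452
grasp_force: 0.0
```

Emit:
step_hand --steps '[0,0,0,-5.2,-6.08,0,0.45,0,0,0,-5.2,-6.08,0,0.45,0,0,0,-5.2,-6.08,0,0.45,0,0,0,-5.2,-6.08,0,0.45,0,0,0,-5.2,-6.08,0,0.45]'

```text
clock: 1.03
eef_pos: [333.9, 246.9, 253.4]
tcp_rot: [3.141, 0.0, 2.853]
contact_force: [1.7, -0.9, 0.5]
opening: 0.452
grasp_force: 0.0
```

Emit:
step_hand --steps '[0,0,0,-5.2,-6.08,0,0.45,0,0,0,-5.2,-6.08,0,0.45,0,0,0,-5.2,-6.08,0,0.45,0,0,0,-5.2,-6.08,0,0.45,0,0,0,-5.2,-6.08,0,0.45]'

```text
clock: 1.45
eef_pos: [415.3, 64.0, 253.5]
tcp_rot: [3.141, 0.001, 2.853]
contact_force: [0.7, 0.8, -0.0]
opening: 0.447
grasp_force: 0.0
```

Emit:
step_hand --steps '[0,0,0,-5.2,-6.08,2,0.45,0,0,0,-5.2,-6.08,4,0.45,0,0,0,-5.2,-6.08,4,0.45,0,0,0,-2.6,-3,2.6,0.45,0,0,-0.575,0,0,0,0.45]'

```text
clock: 1.87
eef_pos: [470.0, -60.0, 190.6]
tcp_rot: [-3.141, -0.002, 2.963]
contact_force: [-1.0, 0.0, -0.1]
opening: 0.451
grasp_force: 0.0
```

Emit:
step_hand --steps '[0,0,0,0,0,0,0.45,0,0,0,0,0,0,0.45]'

```text
clock: 2.03
eef_pos: [469.5, -56.9, 192.9]
tcp_rot: [3.141, -0.001, 2.964]
contact_force: [-0.4, -0.3, -0.0]
opening: 0.45
grasp_force: 0.0
```

```bash
python3 -c "
from h import *
print(delta([501.3,-131,144],1.397))"
```

```text
(array([-44.38607209, -67.38281074,  48.82401906]), array([ 0.00010715, -0.00068107, -0.00345736]))
```

Emit:
step_hand --steps '[0,0,0,-4.4,-6.6,0,0.45,0,0,0,-4.48,-6.88,0,0.45,0,0,0,0,0,0,0.45,0,0,0,0,0,0,0.45]'

```text
clock: 2.37
eef_pos: [502.6, -131.5, 193.6]
tcp_rot: [-3.142, 0.001, 2.964]
contact_force: [-0.2, -0.8, -1.3]
opening: 0.448
grasp_force: 0.0
```

```bash
python3 -c "
from h import *
print(delta([501.3,-131,144],1.397))
cv2.imwrite('pics/k.png',cv2.resize(np.hstack([r.grab_frame('top')[160:280,320:420],r.grab_frame('side')[150:270,270:370]]),None,fx=4,fy=4,interpolation=cv2.INTER_CUBIC)[...,::-1])"
```

```text
(array([ 1.46010048,  0.27472801, 49.64069777]), array([-7.93033627e-05,  1.38063034e-03, -4.13198108e-03]))
```

View pics/k.png

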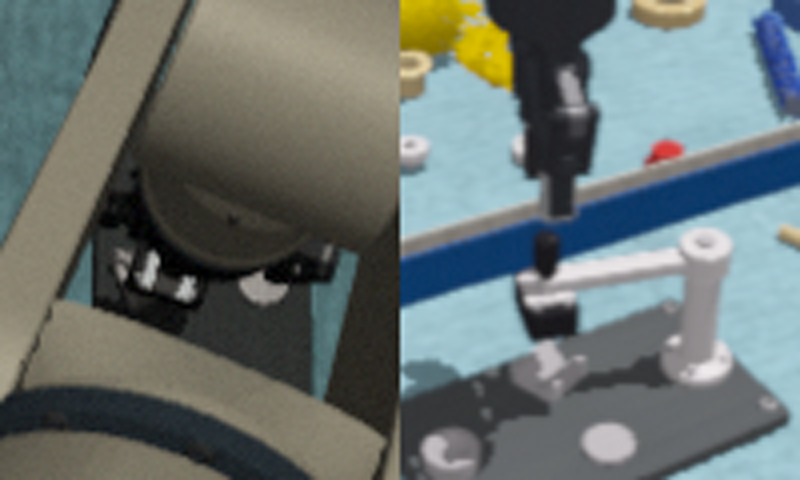

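Converted, 25 mm is 5, 0.3 mm is 0.06.

Emit:
step_hand --steps '[0,0,0,0.28,0.06,5,0.45,0,0,0,0,0,4.9,0.45,0,0,0,0,0,0,0.3,0,0,0,0,0,0,0.3,0,0,0,0,0,0,0.3]'

```text
clock: 2.88
eef_pos: [500.8, -129.6, 144.5]
tcp_rot: [3.142, 0.001, 2.968]
contact_force: [1.0, -0.6, -0.3]
opening: 0.302
grasp_force: 0.0
```

Emit:
step_hand --steps '[0,0,0.5,-0.1,2.12,0,0.3,0,0,0.5,-0.1,2.12,0,0.3,0,0,0.5,-0.1,2.12,0,0.3,0,0,0.5,-0.1,2.12,0,0.3,0,0,0.5,-0.1,2.12,0,0.3]'

```text
clock: 3.3
eef_pos: [522.7, -81.8, 145.2]
tcp_rot: [3.141, 0.002, 2.463]
contact_force: [0.7, -0.9, -0.7]
opening: 0.299
grasp_force: 0.7
```

Emit:
step_hand --steps '[0,0,0.5,-0.1,2.12,0,0.3,0,0,0.5,-0.1,2.12,0,0.3,0,0,0.5,-0.1,2.12,0,0.3,0,0,0.5,-0.1,2.12,0,0.3]'

```text
clock: 3.63
eef_pos: [555.0, -54.6, 145.3]
tcp_rot: [3.14, 0.001, 2.063]
contact_force: [-0.5, -1.7, -0.0]
opening: 0.305
grasp_force: 0.7
```

Emit:
step_hand --steps '[0,0,0.5,-0.1,2.12,0,0.3,0,0,0.5,-0.1,2.12,0,0.3,0,0,0.5,-0.1,2.12,0,0.3,0,0,0,0,0,0,0.3,0,0,0,0,0,0,0.3]'

```text
clock: 4.05
eef_pos: [584.7, -44.0, 144.8]
tcp_rot: [3.14, 0.0, 1.771]
contact_force: [-0.6, 0.0, 0.8]
opening: 0.305
grasp_force: 0.0
```

Converted, 10 mm is 2, 4 mm is 0.8, 0.1 rad is 0.5.

Emit:
step_hand --steps '[0,0,0.5,-0.1,2,0,0.3,0,0,0,0,0.8,0,0.3,0,0,0,0,0,0,0.3,0,0,0,0,0,0,0.3]'

```text
clock: 4.38
eef_pos: [597.7, -42.6, 143.8]
tcp_rot: [3.141, 0.0, 1.672]
contact_force: [-1.0, -0.3, 0.3]
opening: 0.303
grasp_force: 0.0
```

Emit:
step_hand --steps '[0,0,0,0,-0.8,0,0.45,0,0,0,0,0,0,0.45,0,0,0,0,0,-7,0.6,0,0,0,0,0,-7,0.9,0,0,0,0,0,-7,1]'

```text
clock: 4.8
eef_pos: [592.9, -42.9, 249.3]
tcp_rot: [-3.14, -0.0, 1.669]
contact_force: [1.4, 0.1, 0.4]
opening: 0.859
grasp_force: 0.0
```

```bash
python3 -c "
from h import *
print(delta([468.7,188.4,200],0.74))
"
```

```text
(array([ 242.34737122, -100.8688276 ,   49.49966281]), array([-0.00169693, -0.00084391, -0.64182579]))
```

Emit:
step_hand --steps '[0,0,0,4,-1.6,0,1,0,0,0,7.4,-3.1,0,1,0,0,0,7.4,-3.1,0,1,0,0,0,7.4,-3.1,0,1,0,0,0,7.4,-3.1,0,1]' --grip_n 60

```text
clock: 5.22
eef_pos: [506.5, 118.5, 248.6]
tcp_rot: [3.141, -0.0, 1.668]
contact_force: [0.7, 0.2, 0.2]
opening: 1.001
grasp_force: 0.0
```

Emit:
step_hand --steps '[0,0,0,7.4,-3.1,0,1,0,0,0,7.4,-3.1,0,1,0,0,-0.6,0,0,2,1,0,0,-0.6,0,0,4,1,0,0,-0.6,0,0,4,1]'

```text
clock: 5.63
eef_pos: [469.7, 189.2, 198.8]
tcp_rot: [3.139, 0.0, 2.037]
contact_force: [0.0, -1.1, -0.7]
opening: 0.998
grasp_force: 0.0
```

Emit:
step_hand --steps '[0,0,-0.6,0,0,0,1,0,0,-0.5,0,0,0,1,0,0,-0.3,0,0,0,1,0,0,0,0,0,0,1,0,0,0,0,0,0,1]'

```text
clock: 6.05
eef_pos: [469.7, 188.1, 198.6]
tcp_rot: [-3.142, 0.0, 2.306]
contact_force: [0.1, -0.2, -0.4]
opening: 1.001
grasp_force: 0.0
```

```bash
python3 -c "
from h import *
print(delta([468.7,188.4,80],0.74))
"
```

```text
(array([  0.93593991,  -0.54753223, 118.55526296]), array([-1.38723393e-05,  1.71516927e-05, -4.51633824e-03]))
```

Emit:
step_hand --steps '[0,0,0,0.18,-0.1,6,0.8,0,0,0,0,0,8,0.7,0,0,0,0,0,8,0.6,0,0,0,0,0,4.4,0.6,0,0,0,0,0,3,0.6]' --grip_n 30

```text
clock: 6.47
eef_pos: [467.3, 187.9, 49.0]
tcp_rot: [-3.138, -0.001, 2.306]
contact_force: [-0.2, 0.3, -0.2]
opening: 0.603
grasp_force: 0.0
```

Emit:
step_hand --steps '[0,0,0,0,0,1.5,0.6,0,0,0,0,0,0,0.6,0,0,0,0,0,0,0.6]'

```text
clock: 6.72
eef_pos: [469.2, 188.6, 44.4]
tcp_rot: [3.141, 0.0, 2.307]
contact_force: [-0.1, -0.1, 0.5]
opening: 0.597
grasp_force: 0.0
```

Emit:
step_hand --steps '[0,0,0,0,0,0,0.2,0,0,0,0,0,0,0.2,0,0,0,0,0,0,0.2,0,0,0,0,0,0,0.2,0,0,0,0,0,0,0.2]'

```text
clock: 7.13
eef_pos: [470.0, 188.9, 45.4]
tcp_rot: [3.139, 0.001, 2.308]
contact_force: [-0.7, -0.7, 6.7]
opening: 0.296
grasp_force: 29.1
```

Converted, 1.5 mm is 0.3.

Emit:
step_hand --steps '[0,0,0,0,0,0,0.42,0,0,0,0,0,0,0.42,0,0,0,0,0,0.3,0.42,0,0,0,0,0,0.3,0.42,0,0,0,0,0,0,0.42]'

```text
clock: 7.55
eef_pos: [468.8, 188.5, 40.7]
tcp_rot: [-3.141, -0.0, 2.308]
contact_force: [1.0, -0.6, -0.5]
opening: 0.417
grasp_force: 0.0
```

Emit:
step_hand --steps '[0,0,0,0,0,0,0.36,0,0,0,0,0,0,0.36,0,0,0,0,0,0,0.36]'

```text
clock: 7.8
eef_pos: [469.0, 188.5, 40.9]
tcp_rot: [-3.141, -0.0, 2.308]
contact_force: [-1.6, -1.0, 0.7]
opening: 0.361
grasp_force: 0.0
```

Emit:
step_hand --steps '[0,0,0,0,0,0,0.2,0,0,0,0,0,0,0.2,0,0,0,0,0,0,0.2]'

```text
clock: 8.05
eef_pos: [469.2, 188.7, 41.2]
tcp_rot: [3.141, 0.0, 2.308]
contact_force: [-0.2, 1.0, 2.3]
opening: 0.301
grasp_force: 29.4
```

```bash
python3 -c "
from h import *
cv2.imwrite('pics/g.png',cv2.resize(r.grab_frame('side')[150:220,220:310],None,fx=7,fy=7,interpolation=cv2.INTER_CUBIC)[...,::-1])"
```

```text
(no output)
```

View pics/g.png

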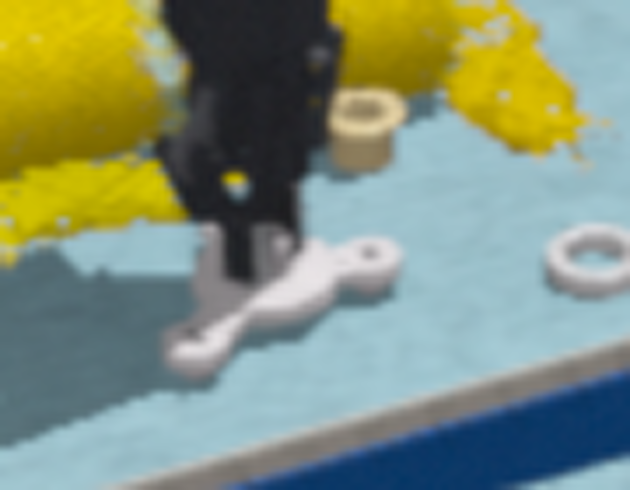

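Emit:
step_hand --steps '[0,0,0,0,0,0,0.2,0,0,0,0,0,0,0.2,0,0,0,0,0,-1,0.2,0,0,0,0,0,-3,0.2,0,0,0,0,0,-6,0.2]' --grip_n 70

```text
clock: 8.52
eef_pos: [466.2, 187.4, 88.8]
tcp_rot: [-3.135, -0.002, 2.308]
contact_force: [0.2, -0.5, -3.6]
opening: 0.283
grasp_force: 69.7
```

Emit:
step_hand --steps '[0,0,0,0,0,-8,0.2,0,0,0,0,0,-8,0.2,0,0,0,0,0,0,0.2,0,0,0,0,0,0,0.2,0,0,0,0,0,0,0.2]'

```text
clock: 8.93
eef_pos: [468.0, 188.1, 170.2]
tcp_rot: [-3.14, -0.0, 2.308]
contact_force: [0.3, -0.6, -4.5]
opening: 0.281
grasp_force: 69.7
```

```bash
python3 - <<'E'
from h import *
im=r.grab_frame('side');t=r.grab_frame('top')
print(r.sense()["wrist_torque"],r.sense()["eef_pos"])
cv2.imwrite('pics/l.png',cv2.resize(np.hstack([im[110:210,220:320],t[155:255,190:290]]),None,fx=4,fy=4,interpolation=cv2.INTER_CUBIC)[...,::-1])
b=[481,-163.3,.1134]
print(delta(world(b,[0,0,130])[0],b[2]))
E
```

```text
[-0.02492727 -0.00949289  0.03739564] [467.46693941 187.98175356 169.09487098]
(array([-269.25064983, -225.94345551,   39.54826829]), array([-3.88251933e-03, -1.64804190e-04,  6.23672729e-01]))
```

View pics/l.png

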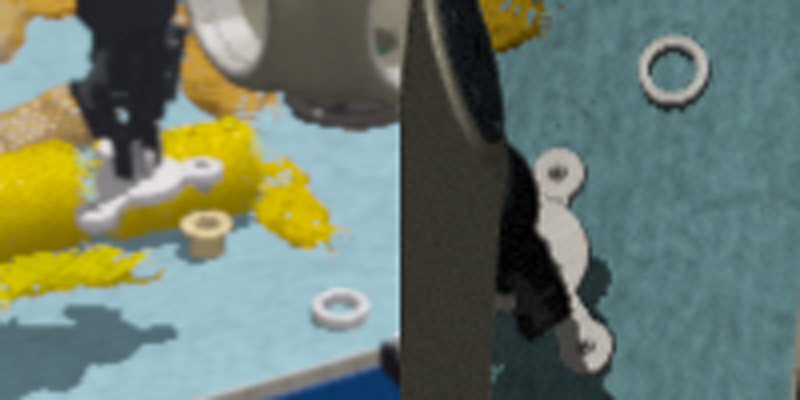

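Converted, -30 mm is -6, -25 mm is -5.

Emit:
step_hand --steps '[0,0,0,-2.4,-2,0,0.2,0,0,0,-4.8,-4,0,0.2,0,0,0,-6,-5,0,0.2,0,0,0,-6,-5,0,0.2,0,0,0,-6,-5,0,0.2]'

```text
clock: 9.45
eef_pos: [474.4, 23.3, 169.2]
tcp_rot: [-3.139, -0.002, 2.309]
contact_force: [0.9, 0.4, -3.6]
opening: 0.281
grasp_force: 69.8
```

Emit:
step_hand --steps '[0,0,0,-6,-5,0,0.2,0,0,0,-6,-5,0,0.2,0,0,0,-6,-5,0,0.2,0,0,0,-6,-5,0,0.2,0,0,0,-4.6,-4.2,0,0.2]'

```text
clock: 9.87
eef_pos: [481.3, -164.9, 169.2]
tcp_rot: [-3.14, -0.002, 2.307]
contact_force: [0.6, 0.3, -4.2]
opening: 0.283
grasp_force: 69.8
```

Emit:
step_hand --steps '[0,0,0.5,0,0,0,0.2,0,0,0.55,0,0,0,0.2,0,0,0.55,0,0,0,0.2,0,0,0.55,0,0,0,0.2,0,0,0.55,0,0,0,0.2]'

```text
clock: 10.28
eef_pos: [481.1, -162.3, 168.9]
tcp_rot: [-3.138, -0.002, 1.762]
contact_force: [0.1, -0.2, -4.3]
opening: 0.282
grasp_force: 70.0
```

Emit:
step_hand --steps '[0,0,0.42,0,0,2,0.2,0,0,0,0,0,3,0.2,0,0,0,0,0,2.8,0.2,0,0,0,0,0,0,0.2,0,0,0,0,0,0,0.2]'

```text
clock: 10.7
eef_pos: [480.9, -162.0, 130.2]
tcp_rot: [-3.137, -0.002, 1.684]
contact_force: [0.7, 0.4, -3.9]
opening: 0.282
grasp_force: 70.0
```

```bash
python3 - <<'E'
from h import *
im=r.grab_frame('side');t=r.grab_frame('top')
print(r.sense()["wrist_torque"],r.sense()["eef_pos"])
cv2.imwrite('pics/p.png',cv2.resize(np.hstack([im[140:260,270:370],t[160:280,320:420]]),None,fx=4,fy=4,interpolation=cv2.INTER_CUBIC)[...,::-1])
b=[481,-163.3,.1134]
print(delta(world(b,[0,0,65])[0],b[2]))
E
```

```text
[ 0.01031204 -0.00152753 -0.03126706] [ 482.30615996 -162.47504279  131.81174088]
(array([-0.69736239, -1.33344437, 66.81265553]), array([-0.0008599 , -0.00037506, -0.00032768]))
```

View pics/p.png

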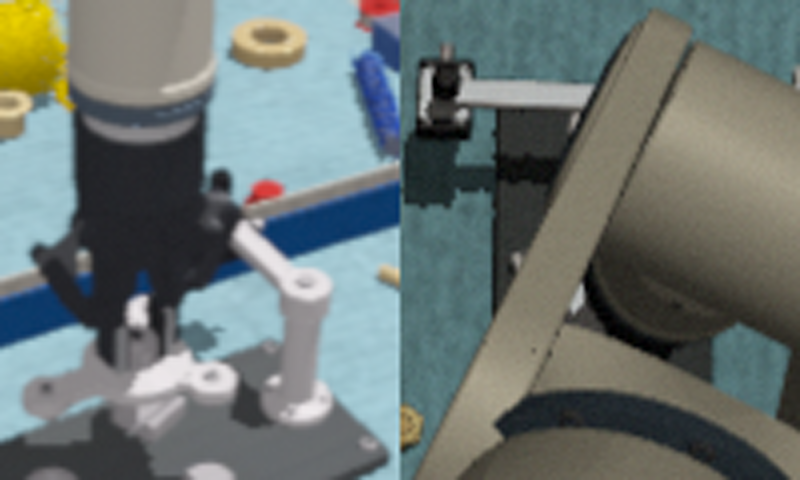

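The bar is fully aside at the top left. In the side crop the stage hangs level over the base, with the long arm's cap at (42,393) and the right arm's cap at (212,378).

```bash
python3 - <<'E'
from h import *
S=lambda x,y:((x+.5)/4-.5+270,(y+.5)/4-.5+140)
for z in(107,109,111):
    print(z,fit([("side",(-62,0,z),S(42,393)),("side",(31,-38,z),S(212,378))],[481,-163,.11]))
print(r.sense()["eef_pos"],r.sense()["tcp_rot"])
E
```

```text
107 (array([ 4.79253861e+02, -1.61657219e+02,  1.10320843e-01]), array([[ 0.49398668, -0.0621781 ],
       [-0.50228974,  0.13180233]]))
109 (array([ 4.78338835e+02, -1.63783138e+02,  1.10830243e-01]), array([[ 0.42706896, -0.05400138],
       [-0.43429093,  0.11441021]]))
111 (array([ 4.77423736e+02, -1.65908863e+02,  1.11347467e-01]), array([[ 0.35974128, -0.04569653],
       [-0.36586182,  0.0967654 ]]))
[ 482.30615996 -162.47504279  131.81174088] [-3.14073269e+00 -3.74920440e-04  1.68386849e+00]
```

Converted, -0.8 mm is -0.16, -0.5 mm is -0.1.

Emit:
step_hand --steps '[0,0,0,-0.1,-0.16,3,0.2,0,0,0,0,0,4,0.2,0,0,0,0,0,2.4,0.2,0,0,0,0,0,1.2,0.2,0,0,0,0,0,0,0.2]'

```text
clock: 11.22
eef_pos: [481.3, -163.0, 78.4]
tcp_rot: [-3.14, -0.001, 1.684]
contact_force: [-1.0, 0.3, -3.8]
opening: 0.281
grasp_force: 69.9
```

Emit:
step_hand --steps '[0,0,0,0,0,0.6,0.2,0,0,0,0,0,0.4,0.2,0,0,0,0,0,0.4,0.2,0,0,0,0,0,0,0.2,0,0,0,0,0,0,0.2]'

```text
clock: 11.63
eef_pos: [481.9, -163.1, 72.3]
tcp_rot: [3.141, 0.0, 1.684]
contact_force: [0.2, -0.5, -4.3]
opening: 0.285
grasp_force: 70.0
```

Converted, 1.5 mm is 0.3, -0.5 mm is -0.1.

Emit:
step_hand --steps '[0,0,0,-0.1,0,0.3,0.2,0,0,0,0,0,0.3,0.2,0,0,0,0,0,0,0.2,0,0,0,0,0,0,0.2]'

```text
clock: 11.97
eef_pos: [481.7, -163.6, 68.9]
tcp_rot: [-3.141, -0.0, 1.684]
contact_force: [0.3, -0.1, -4.5]
opening: 0.283
grasp_force: 70.0
```

Emit:
step_hand --steps '[0,0,0,0,0,0.2,0.2,0,0,0,0,0,0.2,0.2,0,0,0,0,0,0,0.2]'

```text
clock: 12.22
eef_pos: [481.6, -163.5, 66.8]
tcp_rot: [-3.141, -0.0, 1.684]
contact_force: [-0.6, -0.5, -4.5]
opening: 0.285
grasp_force: 70.0
```

Emit:
step_hand --steps '[0,0,0,0,0,0.2,0.2,0,0,0,0,0,0,0.2,0,0,0,0,0,0,0.2]'

```text
clock: 12.47
eef_pos: [481.5, -163.6, 66.0]
tcp_rot: [-3.141, -0.0, 1.684]
contact_force: [-0.8, -0.7, -1.9]
opening: 0.283
grasp_force: 70.4
```

Converted, 0.7 mm is 0.14.

Emit:
step_hand --steps '[0,0,0,0,0,0.14,0.2,0,0,0,0,0,0,0.2,0,0,0,0,0,0,0.2]' --grip_n 20

```text
clock: 12.72
eef_pos: [481.5, -163.5, 65.8]
tcp_rot: [-3.141, -0.0, 1.684]
contact_force: [-3.2, 1.3, 6.6]
opening: 0.284
grasp_force: 71.3
```

Emit:
step_hand --steps '[0,0,0,0,0,0,0.33,0,0,0,0,0,0,0.4,0,0,0,0,0,0,0.55,0,0,0,0,0,0,0.7,0,0,0,0,0,0,0.8]'

```text
clock: 13.13
eef_pos: [482.0, -163.7, 65.4]
tcp_rot: [3.141, 0.0, 1.684]
contact_force: [-0.7, -0.4, 0.5]
opening: 0.793
grasp_force: 0.0
```

Emit:
step_hand --steps '[0,0,0,0,0,-2,0.8,0,0,0,0,0,-6,0.8,0,0,0,0,0,-8,0.8,0,0,0,0,0,-8,0.8,0,0,0,0,0,-8,0.8]'

```text
clock: 13.55
eef_pos: [481.3, -163.4, 227.7]
tcp_rot: [-3.141, -0.0, 1.684]
contact_force: [1.4, -0.4, -0.2]
opening: 0.797
grasp_force: 0.0
```

```bash
python3 -c "
from h import *
print(delta([621.7,154.8,170],0.24))"
```

```text
(array([300.33579156, 175.42941528,  57.72189517]), array([-1.41554601e-04, -1.07762958e-04, -1.27029815e-01]))
```

Converted, 34 mm is 6.8, 20 mm is 4.

Emit:
step_hand --steps '[0,0,0,4,2.4,0,0.9,0,0,0,6.8,4,0,0.9,0,0,0,6.8,4,0,0.9,0,0,0,6.8,4,0,0.9,0,0,0,6.8,4,0,0.9]'

```text
clock: 13.97
eef_pos: [556.0, 3.4, 226.5]
tcp_rot: [3.14, 0.0, 1.683]
contact_force: [0.5, -0.8, 0.8]
opening: 0.899
grasp_force: 0.0
```

Emit:
step_hand --steps '[0,0,0,6.8,4,0,0.9,0,0,0,6.8,4,0,0.9,0,0,0,6.8,4,0,0.9,0,0,0,6,3.4,0,0.9,0,0,0,2.46,1.28,0,0.9]'

```text
clock: 14.38
eef_pos: [623.5, 158.7, 226.1]
tcp_rot: [3.14, -0.001, 1.686]
contact_force: [-0.7, -0.3, 0.2]
opening: 0.9
grasp_force: 0.0
```

Emit:
step_hand --steps '[0,0,-0.6,0,0,5.4,0.9,0,0,-0.035,0,0,6,0.9,0,0,0,0,0,0,0.9,0,0,0,0,0,0,0.9]'

```text
clock: 14.72
eef_pos: [620.9, 154.0, 167.6]
tcp_rot: [-3.138, 0.0, 1.81]
contact_force: [-0.2, -0.0, 0.4]
opening: 0.901
grasp_force: 0.0
```

```bash
python3 - <<'E'
from h import *
s=r.grab_frame('side');t=r.grab_frame('top')
cv2.imwrite('pics/q.png',cv2.resize(np.vstack([np.hstack([s[170:300,270:370],t[165:295,322:422]])]),None,fx=4,fy=4,interpolation=cv2.INTER_CUBIC)[...,::-1])
print(delta([621.7,154.8,60],0.24))
E
```

```text
(array([  0.78414561,  -1.19150691, 110.08765755]), array([ 1.56611369e-03,  6.61090068e-05, -1.33734953e-03]))
```

View pics/q.png

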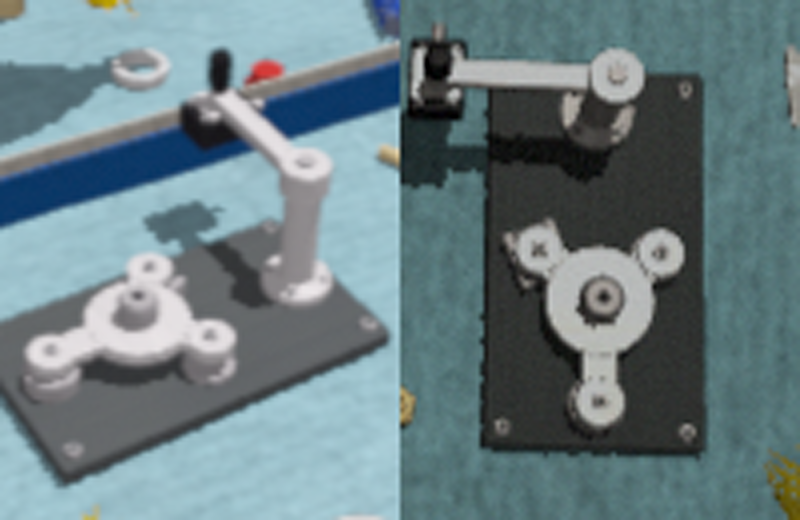

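The stage sits on the seats. In the top crop its arm ends are at (599,401), (540,249) and (661,253) and the spigot at (604,296). In the side crop the arm ends are at (51,349), (150,266) and (212,336), with the spigot at (138,294).

```bash
python3 - <<'E'
from h import *
S=lambda x,y:((x+.5)/4-.5+270,(y+.5)/4-.5+170)
T=lambda x,y:((x-400+.5)/4-.5+322,(y+.5)/4-.5+165)
o=[("top",(-62,0,43.3),T(599,401)),("top",(31,38,43.3),T(540,248)),("top",(31,-38,43.3),T(661,253)),("top",(0,0,61.3),T(604,296)),
("side",(-62,0,43.3),S(51,349)),("side",(31,38,43.3),S(150,266)),("side",(31,-38,43.3),S(212,336)),("side",(0,0,61.3),S(138,294))]
for q in(o,o[:4],o[4:]):print(*fit(q,[481,-163,.11]))
E
```

```text
[ 4.82187553e+02 -1.62762038e+02  1.06898796e-01] [[-0.29262133  0.02103874]
 [-0.25269134  0.11425922]
 [-0.14482615  0.02725306]
 [-0.33446373  0.22947059]
 [ 0.29741145  0.34069191]
 [ 0.34844224  0.30731086]
 [-0.05695998  0.00466668]
 [ 0.29149943  0.40420887]]
[ 4.82521960e+02 -1.63361911e+02  1.07575576e-01] [[-0.01659587 -0.07892977]
 [-0.00673189  0.02750955]
 [ 0.09989532 -0.07997726]
 [-0.07441825  0.12978909]]
[ 4.82059701e+02 -1.61659612e+02  1.05944439e-01] [[ 0.08013611  0.05643449]
 [ 0.15394513  0.07253209]
 [-0.29855387 -0.24677945]
 [ 0.07110568  0.14963509]]
```

Emit:
step_hand --steps '[0,0,0,0.1,-0.2,8,0.75,0,0,0,0,0,8,0.75,0,0,0,0,0,6,0.75,0,0,0,0,0,4,0.75,0,0,0,0,0,2,0.75]' --grip_n 20

```text
clock: 15.23
eef_pos: [620.8, 154.3, 27.4]
tcp_rot: [-3.14, 0.0, 1.81]
contact_force: [-0.8, -0.2, 0.4]
opening: 0.751
grasp_force: 0.0
```

Emit:
step_hand --steps '[0,0,0,0,0,1,0.75,0,0,0,0,0,0,0.75,0,0,0,0,0,0,0.75]'

```text
clock: 15.48
eef_pos: [622.4, 155.0, 25.1]
tcp_rot: [3.139, 0.0, 1.81]
contact_force: [-0.5, -0.5, 0.5]
opening: 0.748
grasp_force: 0.0
```

Emit:
step_hand --steps '[0,0,0,0,0,0,0.5,0,0,0,0,0,0,0.5,0,0,0,0,0,0,0.5,0,0,0,0,0,0,0.5,0,0,0,0,0,0,0.5]'

```text
clock: 15.9
eef_pos: [622.3, 155.1, 25.3]
tcp_rot: [3.139, 0.0, 1.811]
contact_force: [-0.8, -0.6, 7.6]
opening: 0.529
grasp_force: 19.4
```

Converted, 0.12 rad is 0.6.

Emit:
step_hand --steps '[0,0,0,0,0,0,0.7,0,0,0,0,0,0,0.7,0,0,0.5,0,0,0,0.7,0,0,0.6,0,0,0,0.7,0,0,0.6,0,0,0,0.7]'

```text
clock: 16.32
eef_pos: [621.1, 154.9, 23.6]
tcp_rot: [3.141, -0.0, 1.465]
contact_force: [-0.2, 0.1, 0.2]
opening: 0.698
grasp_force: 0.0
```

Emit:
step_hand --steps '[0,0,0.6,0,0,0,0.7,0,0,0.6,0,0,0,0.7,0,0,0.6,0,0,0,0.7,0,0,0.6,0,0,0,0.7,0,0,0.6,0,0,0,0.7]'

```text
clock: 16.73
eef_pos: [621.1, 154.9, 23.5]
tcp_rot: [3.141, -0.0, 0.865]
contact_force: [-0.5, -0.1, 0.6]
opening: 0.703
grasp_force: 0.0
```

Emit:
step_hand --steps '[0,0,0.6,0,0,0,0.7,0,0,0.6,0,0,0,0.7,0,0,0.6,0,0,0,0.7,0,0,0.6,0,0,0,0.7,0,0,0.6,0,0,0,0.7]'

```text
clock: 17.15
eef_pos: [621.1, 154.9, 23.5]
tcp_rot: [3.142, -0.0, 0.265]
contact_force: [0.1, -0.2, 0.1]
opening: 0.7
grasp_force: 0.0
```

Emit:
step_hand --steps '[0,0,0,0,0,0,0.62,0,0,0,0,0,0.3,0.62,0,0,0,0,0,0.3,0.62,0,0,0,0,0,0,0.62,0,0,0,0,0,0,0.62]'

```text
clock: 17.57
eef_pos: [620.9, 154.8, 20.1]
tcp_rot: [3.142, 0.0, 0.273]
contact_force: [-0.9, -0.2, -0.2]
opening: 0.619
grasp_force: 0.0
```

Emit:
step_hand --steps '[0,0,0,0,0,0,0.5,0,0,0,0,0,0,0.5,0,0,0,0,0,0,0.5,0,0,0,0,0,0,0.5]' --grip_n 25

```text
clock: 17.9
eef_pos: [621.1, 154.8, 20.5]
tcp_rot: [3.142, 0.0, 0.271]
contact_force: [-1.5, -1.1, 3.5]
opening: 0.534
grasp_force: 25.7
```

Emit:
step_hand --steps '[0,0,0,0,0,-1,0.5,0,0,0,0,0,-4,0.5,0,0,0,0,0,-8,0.5,0,0,0,0,0,-8,0.5,0,0,0,0,0,-8,0.5]'

```text
clock: 18.32
eef_pos: [620.6, 154.7, 166.7]
tcp_rot: [-3.142, 0.001, 0.271]
contact_force: [1.1, 0.2, -0.5]
opening: 0.528
grasp_force: 26.0
```

Emit:
step_hand --steps '[0,0,0,0,0,-8,0.5,0,0,0,0,0,-4,0.5,0,0,0,0,0,0,0.5,0,0,0,0,0,0,0.5]'

```text
clock: 18.65
eef_pos: [621.7, 155.0, 226.9]
tcp_rot: [3.142, -0.003, 0.271]
contact_force: [-0.2, -0.3, -1.8]
opening: 0.531
grasp_force: 26.0
```

```bash
python3 - <<'E'
from h import *
s=r.grab_frame('side')
cv2.imwrite('pics/r.png',cv2.resize(s[100:200,270:370],None,fx=5,fy=5,interpolation=cv2.INTER_CUBIC)[...,::-1])
print(delta([482,-163.3,225],0.273-np.pi/2))
E
```

```text
(array([-2.18798886e+02,  2.69311672e+02,  1.30321515e-01]), array([ 3.01078313e-06, -6.68076594e-05, -2.13677814e-03]))
```

View pics/r.png

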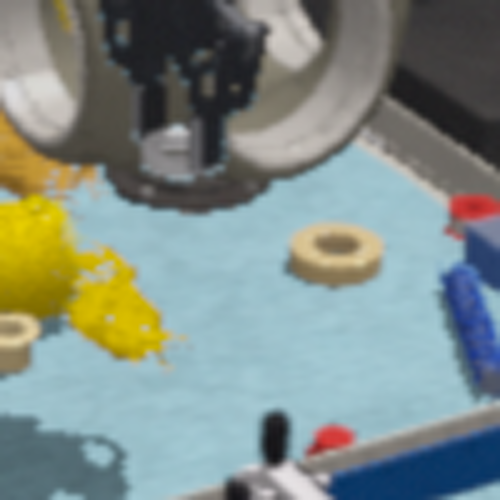

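The race is held level between the fingers at about (180,150).

Units first: shifts go in units of 5 mm and turns go in units of 0.2 rad. So 23 mm is 4.6, -10 mm is -2.

Emit:
step_hand --steps '[0,0,0,-2,2.4,0,0.5,0,0,0,-3.8,4.6,0,0.5,0,0,0,-5,6.2,0,0.5,0,0,0,-5,6.2,0,0.5,0,0,0,-5,6.2,0,0.5]'

```text
clock: 19.12
eef_pos: [552.6, 2.0, 223.2]
tcp_rot: [-3.141, 0.004, 0.272]
contact_force: [0.4, -0.6, -0.5]
opening: 0.529
grasp_force: 26.0
```

Emit:
step_hand --steps '[0,0,0,-5,6.2,0,0.5,0,0,0,-5,6.2,0,0.5,0,0,0,-5,6.2,0,0.5,0,0,0,-5,6.2,0,0.5,0,0,0,-2.96,3.46,0,0.5]'

```text
clock: 19.53
eef_pos: [478.8, -166.0, 223.5]
tcp_rot: [-3.14, 0.004, 0.27]
contact_force: [-0.4, -0.5, -1.1]
opening: 0.533
grasp_force: 26.0
```

Emit:
step_hand --steps '[0,0,0,0,0,3,0.5,0,0,0,0,0,7,0.5,0,0,0,0,0,8,0.5,0,0,0,0,0,5,0.5,0,0,0,0,0,2,0.5]'

```text
clock: 19.95
eef_pos: [478.0, -162.5, 95.6]
tcp_rot: [-3.137, 0.007, 0.27]
contact_force: [-1.5, 0.6, -0.8]
opening: 0.534
grasp_force: 26.0
```

Emit:
step_hand --steps '[0,0,0,0,0,0,0.5,0,0,0,0,0,0,0.5,0,0,0,0,0,0,0.5]'

```text
clock: 20.2
eef_pos: [483.0, -163.6, 101.4]
tcp_rot: [3.141, -0.001, 0.271]
contact_force: [-0.3, 0.2, -0.7]
opening: 0.531
grasp_force: 26.0
```

```bash
python3 - <<'E'
from h import *
s=r.grab_frame('side')
cv2.imwrite('pics/v.png',cv2.resize(s[180:270,270:370],None,fx=8,fy=6.6,interpolation=cv2.INTER_CUBIC)[...,::-1])
for i in range(4):
    print(r.sense()["eef_pos"]); r.grab_frame("top")
print(delta([482,-163.3,67],0.271-np.pi/2))
E
```

```text
[ 483.27162328 -163.57209073  101.75926196]
[ 483.31543209 -163.56457619  101.84443505]
[ 483.20980779 -163.50079879  101.76681309]
[ 483.08808071 -163.42123558  101.59985693]
(array([-0.93016732, -0.35928543, 34.38549899]), array([ 1.11410264e-03, -1.61247402e-03, -7.46204962e-05]))
```

View pics/v.png

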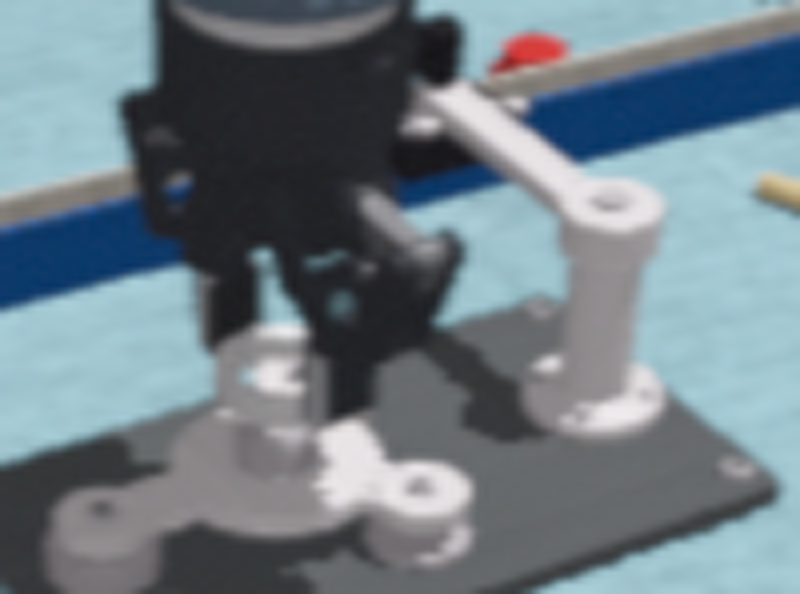

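The race is just above the spigot and centred on it, with race centre x about 271 against spigot 275. I'll lower it in small steps.

Converted, 5 mm is 1, 4 mm is 0.8.

Emit:
step_hand --steps '[0,0,0,-0.22,-0.08,1,0.5,0,0,0,0,0,0.8,0.5,0,0,0,0,0,0.8,0.5,0,0,0,0,0,0,0.5,0,0,0,0,0,0,0.5]'

```text
clock: 20.87
eef_pos: [480.8, -163.0, 86.8]
tcp_rot: [-3.141, 0.001, 0.271]
contact_force: [-0.5, -0.4, -0.7]
opening: 0.529
grasp_force: 26.0
```

Emit:
step_hand --steps '[0,0,0,0,0,0.4,0.5,0,0,0,0,0,0.4,0.5,0,0,0,0,0,0,0.5]'

```text
clock: 21.12
eef_pos: [480.9, -163.1, 82.9]
tcp_rot: [-3.141, 0.0, 0.271]
contact_force: [-0.2, 0.6, -0.2]
opening: 0.535
grasp_force: 26.0
```

Emit:
step_hand --steps '[0,0,0,0,0,0.4,0.5,0,0,0,0,0,0,0.5,0,0,0,0,0,0,0.5]'

```text
clock: 21.37
eef_pos: [481.0, -163.1, 81.2]
tcp_rot: [-3.141, 0.0, 0.271]
contact_force: [0.9, -0.5, -0.4]
opening: 0.53
grasp_force: 26.0
```

Emit:
step_hand --steps '[0,0,0,0.08,0,0.4,0.5,0,0,0,0,0,0.4,0.5,0,0,0,0,0,0,0.5]'

```text
clock: 21.62
eef_pos: [481.1, -162.9, 76.9]
tcp_rot: [-3.141, 0.001, 0.271]
contact_force: [-1.5, -0.4, -1.1]
opening: 0.53
grasp_force: 26.0
```

Emit:
step_hand --steps '[0,0,0,0,0,0.4,0.5,0,0,0,0,0,0.4,0.5,0,0,0,0,0,0.4,0.5,0,0,0,0,0,0,0.5]'

```text
clock: 21.95
eef_pos: [481.1, -162.9, 70.8]
tcp_rot: [-3.141, 0.001, 0.271]
contact_force: [-1.8, -0.2, -0.6]
opening: 0.536
grasp_force: 26.0
```

Emit:
step_hand --steps '[0,0,0,0,0,0.3,0.5,0,0,0,0,0,0,0.5,0,0,0,0,0,0,0.5]'

```text
clock: 22.2
eef_pos: [481.3, -162.9, 69.6]
tcp_rot: [-3.141, 0.0, 0.271]
contact_force: [-3.0, -0.1, -0.6]
opening: 0.528
grasp_force: 26.0
```

Emit:
step_hand --steps '[0,0,0,0,0,0.2,0.5,0,0,0,0,0,0.2,0.5,0,0,0,0,0,0,0.5,0,0,0,0,0,0,0.5]'

```text
clock: 22.53
eef_pos: [481.4, -163.0, 67.7]
tcp_rot: [-3.141, 0.0, 0.271]
contact_force: [-2.4, 0.5, -0.2]
opening: 0.531
grasp_force: 26.0
```

Emit:
step_hand --steps '[0,0,0,0,0,0.14,0.5,0,0,0,0,0,0,0.5,0,0,0,0,0,0,0.5]'

```text
clock: 22.78
eef_pos: [481.4, -162.9, 67.1]
tcp_rot: [-3.141, 0.0, 0.271]
contact_force: [-3.9, 1.1, 0.5]
opening: 0.528
grasp_force: 26.1
```

Converted, 0.3 mm is 0.06.

Emit:
step_hand --steps '[0,0,0,0,0,0.06,0.5,0,0,0,0,0,0,0.56,0,0,0,0,0,0,0.6,0,0,0,0,0,0,0.68,0,0,0,0,0,0,0.7]'

```text
clock: 23.2
eef_pos: [482.1, -163.2, 67.0]
tcp_rot: [3.141, -0.001, 0.271]
contact_force: [0.3, -0.0, -0.1]
opening: 0.699
grasp_force: 0.0
```

Emit:
step_hand --steps '[0,0,0,0,0,-2,0.7,0,0,0,0,0,-5,0.7,0,0,0,0,0,-8,0.7,0,0,0,0,0,-8,0.7,0,0,0,0,0,-4,0.7]'

```text
clock: 23.62
eef_pos: [483.1, -163.5, 206.9]
tcp_rot: [3.139, -0.004, 0.271]
contact_force: [0.9, 0.3, 0.4]
opening: 0.701
grasp_force: 0.0
```

Emit:
step_hand --steps '[0,0,-0.6,0,0,0,0.45,0,0,-0.6,0,0,0,0.45,0,0,-0.6,0,0,0,0.45,0,0,-0.6,0,0,0,0.45,0,0,-0.6,0,0,0,0.45]'

```text
clock: 24.03
eef_pos: [481.6, -163.0, 202.8]
tcp_rot: [3.141, -0.0, 0.877]
contact_force: [-0.3, -0.3, -0.2]
opening: 0.451
grasp_force: 0.0
```

Emit:
step_hand --steps '[0,0,-0.6,0,0,0,0.45,0,0,-0.6,0,0,0,0.45,0,0,-0.6,0,0,0,0.45,0,0,-0.6,0,0,0,0.45,0,0,-0.6,0,0,0,0.45]'

```text
clock: 24.45
eef_pos: [481.6, -163.0, 202.7]
tcp_rot: [3.141, 0.0, 1.477]
contact_force: [0.6, -0.9, -0.0]
opening: 0.454
grasp_force: 0.0
```

Emit:
step_hand --steps '[0,0,-0.6,0,0,0,0.45,0,0,-0.32,0,0,0,0.45,0,0,0,0,0,0,0.45]'

```text
clock: 24.7
eef_pos: [481.6, -163.0, 202.6]
tcp_rot: [3.141, 0.0, 1.658]
contact_force: [-0.0, 0.3, -0.2]
opening: 0.451
grasp_force: 0.0
```

```bash
python3 -c "
from h import *
print(delta([596.3,-43.5,190],0.084))
"
```

```text
(array([109.10993812, 124.61620176,  12.64400959]), array([0.00074273, 0.00032518, 0.00294157]))
```

Converted, 29 mm is 5.8, 25 mm is 5.

Emit:
step_hand --steps '[0,0,0,3.8,4.4,0,0.45,0,0,0,5,5.8,0,0.45,0,0,0,5,5.8,0,0.45,0,0,0,5,5.8,0,0.45,0,0,0,3,3.12,2.4,0.45]'

```text
clock: 25.12
eef_pos: [600.6, -41.5, 192.5]
tcp_rot: [3.136, 0.0, 1.653]
contact_force: [0.2, 0.4, 0.2]
opening: 0.452
grasp_force: 0.0
```

Emit:
step_hand --steps '[0,0,0,0,0,0,0.45,0,0,0,0,0,0,0.45,0,0,0,0,0,0,0.45]'

```text
clock: 25.37
eef_pos: [596.0, -44.1, 189.9]
tcp_rot: [-3.141, 0.0, 1.654]
contact_force: [-0.7, -0.1, -0.0]
opening: 0.449
grasp_force: 0.0
```

```bash
python3 - <<'E'
from h import *
print(delta([596.3,-43.5,144],0.084))
t=r.grab_frame('top')
# dark knob top / race circle checks at sub-pixel scale
p=proj("top",[[482,-163.3,55.3],[482,-163.3,61.3],[482+23.5,-163.3,55.3],[596.3,-43.5,145]]);print(p)
u,v=p[0];x0,y0=int(u)-25,int(v)-25
c=cv2.cvtColor(cv2.resize(t[y0:y0+50,x0:x0+50],None,fx=8,fy=8,interpolation=cv2.INTER_CUBIC),cv2.COLOR_RGB2GRAY)
R0=np.hypot(*(p[2]-p[0]))*8
h=cv2.HoughCircles(c,cv2.HOUGH_GRADIENT_ALT,1.5,5,param1=100,param2=.5,minRadius=int(R0*.45),maxRadius=int(R0*1.6))
print(R0,None if h is None else [((q[0]+.5)/8-.5+x0,(q[1]+.5)/8-.5+y0,q[2]) for q in h[0]])
g=cv2.cvtColor(t,cv2.COLOR_RGB2GRAY);a,b=p[0].astype(int)
print(g[b-14:b+15,a-14:a+15:1])
E
```

```text
(array([ 0.59089278,  0.41905353, 45.9445967 ]), array([-0.00077379,  0.0001317 , -0.00102222]))
[[372.19659388 239.24008081]
 [372.5001223  238.96218814]
 [373.32460855 229.83885288]
 [331.30719186 178.3674606 ]]
75.7492722454607 [(np.float32(370.9375), np.float32(240.0), np.float32(68.55531)), (np.float32(372.4375), np.float32(238.5), np.float32(52.561424)), (np.float32(372.4375), np.float32(238.5), np.float32(76.5875)), (np.float32(372.4375), np.float32(242.0625), np.float32(60.124813)), (np.float32(370.75), np.float32(233.25), np.float32(58.23171)), (np.float32(370.9375), np.float32(240.0), np.float32(39.264732)), (np.float32(384.4375), np.float32(227.25), np.float32(39.78715))]
[[ 65  98  96  96  94  99  99  95  68  48  50  44  49  47  47  45  45  46
   48  48  48  48  63 122 168 178 177 177 174]
 [ 67  92  
[... 2677 characters left out ...]
175 169 135  59  56  72  90 105 102 100  94 107
   74  80 155 175 177 170 123  55  45  47  44]
 [ 78  68  52  39 105 166 178 174 176 148 145 149 133  62  59  59  82 145
  147 154 176 175 173 136  66  53  44  46  48]
 [ 80  73  55  10  42  98 141 176 175 178 177 179 173 148 149 147 153 175
  177 174 175 167 113  70  46  49  46  45  52]
 [ 80  68  55  12  14  29  72 122 164 175 174 175 175 177 177 178 176 178
  175 173 151 100  43  37  46  50  46  49  48]
 [ 73  71  49  13  17  18  26  52  92 122 151 164 176 178 176 179 179 168
  133 112  83  27  42  43  50  45  44  45  48]
 [ 77  70  50  14  12  17  11  12  23  76 167 163 154 160 165 162 155 162
   80  26  23  41  48  45  47  47  46  47  44]]
```

The circle fit gives a ring at (372.4,238.5) with the race's radius, 0.7 px from where it should be, so the race is flat around the spigot. Next I'll swing the bar back.

Converted, 0.3 mm is 0.06, 25 mm is 5.

Emit:
step_hand --steps '[0,0,0,0.08,0.06,5,0.45,0,0,0,0,0,4.2,0.45,0,0,0,0,0,0,0.3,0,0,0,0,0,0,0.3,0,0,0,0,0,0,0.3]'

```text
clock: 25.83
eef_pos: [597.1, -44.2, 145.1]
tcp_rot: [3.141, 0.0, 1.654]
contact_force: [-0.5, -0.5, -0.0]
opening: 0.302
grasp_force: 0.0
```

Emit:
step_hand --steps '[0,0,-0.5,-0.1,-2.12,0,0.3,0,0,-0.5,-0.1,-2.12,0,0.3,0,0,-0.5,-0.1,-2.12,0,0.3,0,0,-0.5,-0.1,-2.12,0,0.3,0,0,-0.5,-0.1,-2.12,0,0.3]'

```text
clock: 26.25
eef_pos: [547.8, -60.8, 145.8]
tcp_rot: [3.139, 0.002, 2.159]
contact_force: [1.2, -0.0, -0.5]
opening: 0.304
grasp_force: 0.7
```

Emit:
step_hand --steps '[0,0,-0.5,-0.1,-2.12,0,0.3,0,0,-0.5,-0.1,-2.12,0,0.3,0,0,-0.5,-0.1,-2.12,0,0.3,0,0,-0.5,-0.1,-2.12,0,0.3,0,0,-0.5,-0.1,-2.12,0,0.3]'

```text
clock: 26.67
eef_pos: [512.3, -99.9, 145.7]
tcp_rot: [3.14, 0.003, 2.659]
contact_force: [0.7, 1.2, 0.8]
opening: 0.303
grasp_force: 0.7
```

Emit:
step_hand --steps '[0,0,-0.5,-0.1,-2.12,0,0.3,0,0,-0.5,-0.1,-2.12,0,0.3,0,0,-0.5,-0.1,-2.12,0,0.3,0,0,0,0,0,0,0.3,0,0,0,0,0,0,0.3]'

```text
clock: 27.08
eef_pos: [501.8, -129.9, 145.2]
tcp_rot: [-3.141, 0.002, 2.95]
contact_force: [-0.4, -0.1, 0.0]
opening: 0.301
grasp_force: 0.0
```

```bash
python3 -c "
from h import *
p=r.sense()['eef_pos'];a=np.arctan2(p[1]+149.1,p[0]-605.2)%(2*np.pi);print(np.pi+.1134-a,np.hypot(p[1]+149.1,p[0]-605.2))"
```

```text
0.29741067701710566 105.18317703784567
```

Converted, -10.6 mm is -2.12, -8.5 mm is -1.7, -0.1 rad is -0.5.

Emit:
step_hand --steps '[0,0,-0.5,-0.1,-2.12,0,0.3,0,0,-0.5,-0.1,-2.12,0,0.3,0,0,-0.4,-0.08,-1.7,0,0.3,0,0,0,0,0,0,0.3,0,0,0,0,0,0,0.3]'

```text
clock: 27.5
eef_pos: [500.1, -158.7, 144.2]
tcp_rot: [-3.141, 0.001, -3.054]
contact_force: [0.5, 1.2, -0.5]
opening: 0.299
grasp_force: 0.0
```

Emit:
step_hand --steps '[0,0,0,0,-0.4,0,0.3,0,0,0,0,-0.4,0,0.3,0,0,0,0,0,0,0.3,0,0,0,0,0,0,0.3]'

```text
clock: 27.83
eef_pos: [500.1, -162.7, 143.9]
tcp_rot: [3.142, 0.0, -3.049]
contact_force: [-0.1, 0.9, -0.4]
opening: 0.297
grasp_force: 0.4
```

Emit:
step_hand --steps '[0,0,0,0,-0.4,0,0.3,0,0,0,0,0,0,0.3,0,0,0,0,0,0,0.3]'

```text
clock: 28.08
eef_pos: [500.2, -164.6, 143.8]
tcp_rot: [3.141, -0.0, -3.049]
contact_force: [0.2, 3.1, 1.6]
opening: 0.307
grasp_force: 1.8
```

```bash
python3 -c "
from h import *
p=r.sense()['eef_pos'];a=np.arctan2(p[1]+149.1,p[0]-605.2)%(2*np.pi);print(np.pi+.1134-a)"
```

```text
-0.03318929359910072
```

Converted, -1.5 mm is -0.3.

Emit:
step_hand --steps '[0,0,0,0,-0.3,0,0.3,0,0,0,0,0,0,0.3,0,0,0,0,0,0,0.3]'

```text
clock: 28.33
eef_pos: [500.2, -164.9, 143.7]
tcp_rot: [3.139, -0.0, -3.049]
contact_force: [-0.8, 12.0, 2.6]
opening: 0.305
grasp_force: 5.6
```

Emit:
step_hand --steps '[0,0,0,0,0.7,0,0.45,0,0,0,0,0,0,0.45,0,0,0,0,0,0,0.45]'

```text
clock: 28.58
eef_pos: [500.2, -163.1, 143.9]
tcp_rot: [-3.141, 0.0, -3.048]
contact_force: [0.5, -0.4, 0.0]
opening: 0.452
grasp_force: 0.0
```

Emit:
step_hand --steps '[0,0,0,0,0,-4,0.45,0,0,0,0,0,-8,0.45,0,0,0,0,0,-8,0.5,0,0,0,0,6,-4,0.5,0,0,0,0,8,0,0.5]'

```text
clock: 29.0
eef_pos: [496.7, -95.2, 269.0]
tcp_rot: [-3.138, 0.009, -3.052]
contact_force: [1.1, 0.9, 0.5]
opening: 0.497
grasp_force: 0.0
```

Emit:
step_hand --steps '[0,0,0,0,8.2,0,0.5,0,0,0,0,8.2,0,0.5,0,0,0,0,8.2,0,0.5,0,0,0,0,8.2,0,0.5,0,0,0,0,6,0,0.5]'

```text
clock: 29.42
eef_pos: [475.1, 102.3, 264.1]
tcp_rot: [3.141, 0.001, -3.048]
contact_force: [0.2, 0.3, -0.9]
opening: 0.5
grasp_force: 0.0
```

Emit:
step_hand --steps '[0,0,0,0,0,0,0.5,0,0,0,0,0,0,0.5]'

```text
clock: 29.58
eef_pos: [475.5, 101.1, 263.9]
tcp_rot: [-3.141, 0.0, -3.045]
contact_force: [0.5, 0.1, 0.1]
opening: 0.504
grasp_force: 0.0
```

```bash
python3 - <<'E'
from h import *
t=r.grab_frame('top');s=r.grab_frame('side')
kw=[605.2-106*np.cos(.1134),-149.1-106*np.sin(.1134),145]
for n,im in(("top",t),("side",s)):
    u,v=proj(n,kw)[0];a,b=int(u),int(v)
    g=cv2.cvtColor(im,cv2.COLOR_RGB2GRAY);print(n,u,v,a-12,b-10);print(g[b-10:b+14,a-12:a+13])
E
```

```text
top 377.0972245013813 226.72229160615376 365 216
[[ 20  15  19  14  16  22  55  94 189 187 190 190 190 174  53  50  49  51
   48  55  50  50  51  53  51]
 [ 18  10  17  18  16  19  39  92 189 190 188 190 191 171  55  50  54  52
   55  48  50  52  49  50  50]
 [ 16  21  16  20  20  22  25  93 188 189 189 189 188 171  53  46  56  54
   50  55  50  51  51  50  52]
 [ 16  14  13  13  17  12  26  90 190 19
[... 4035 characters left out ...]
82 152  74  28  24  24  25  73 172 214
  222 225 224 225 226 226 226]
 [181 182 182 182 182 181 183 185 179 147  65  24  23  25  27  83 181 221
  225 226 227 227 225 220 212]
 [182 181 181 181 178 178 182 175 152 124  69  34  24  24  45 125 196 224
  227 225 223 216 200 181 170]
 [182 183 184 180 169 155 154 147 149 158 137  78  42  37  82 175 218 223
  217 204 186 174 163 151 146]
 [185 186 176 155 135 156 190 201 202 192 159 118 101 101 127 183 205 193
  178 166 153 148 145 146 154]
 [184 182 162 119 127 179 190 169 165 157 141 131 148 172 174 168 169 159
  152 151 150 153 156 164 177]
 [184 179 155 100  87 134 149 136 135 135 132 131 142 159 161 151 151 153
  169 184 185 179 176 181 184]]
```

The knob appears at about (377,226), against (377.1,226.7) predicted for the bar at its stop. The bar also resisted a 12 N push there. I'll hand the job in.

```bash
python3 -c "
from rig import r
print(r.sign_off())"
```

```text
the job is handed in; nothing more can be done
None
```

The job is handed in, at about 30 s on the clock, but no verdict came back: by my checks the stage is seated, the race is flat round the spigot and the laser bar is back at its stop; I viewed 11 pictures, one over the limit of 10.

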